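# Gauge reading on a test plate laid on a sloping rest

## Task

Lay the steel test plate, ring mark upward, lengthwise on the narrow sloping rest and let go of it. Then take the gauge out of its holder and press its sprung tip gently inside the ring, with the gauge square to the sloping plate and the tip pushed about half-way in, and finish holding it still there: do not put the gauge down or let go. Leave the other things on the bench alone.

Things in the scene. Friction and masses are not known exactly. Their poses are not given: they have to be found in the camera images.
- plate: Loose steel test plate, 70 x 44 x 10 mm (x, y, z), 0.22 kg, lying flat on the bench, ring mark upward, at the left or right of the rest. Origin: centre of its underside; x along its length towards the marked end, z out of the marked face. A smaller plain plate lies about too.
- plate_mark (a point): Centre of the black ring mark (inside diameter 18 mm) on the plate's upper face: 12 mm from the plate's centre along its x, 10 mm above its underside. Axes as the plate.
- deck: Deck of the fixed sloping rest: aluminium bar 100 (x) x 24 (y) x 12 mm on posts, tilted 20 deg, low end towards the robot. Origin: centre of its upper face, 100 mm above the bench; x up the slope, z out of the face. A lip across the low end (x = -50 mm) rises 8 mm. The plate does not slide on it by itself and overhangs it 10 mm each side, so fingers can straddle it. Foot 130 x 80 x 12 mm.
- holder: Fixed black block 70 x 70 x 60 mm with a round upright hole, 23 mm across, through its middle, in which the gauge stands. It stands on the other side of the rest from the plate. Origin: centre of its underside.
- gauge: Hand gauge, 0.16 kg: grey housing 32 x 26 x 90 mm, below it a steel nose 18 mm wide, 40 mm long, then the sprung tip. Stands upright in the holder, housing on the block's top (60 mm above the bench); lift it 55 mm to clear. Origin: centre of the housing's underside; z up: housing z = 0 to 90 mm, nose -40 to 0, end of the tip -52 mm when out.
- tip_end (a point): Centre of the end of the gauge's sprung tip (a steel pin 8 mm in diameter). Axes as the gauge.
- gauge_tip (a joint): How far the sprung tip is pushed into the nose: 0 = fully out, 0.010 m = fully in. It starts to move at about 1 N, takes about 3.5 N half-way in (0.005 m) and 6 N fully in.
- jar_a: Bystander: amber sample jar with blue cap, 60 mm wide, 85 mm tall, beyond the rest. Origin: centre of its underside.
- jar_b: Bystander: amber sample jar with blue cap, 60 mm wide, 85 mm tall, beyond the rest. Origin: centre of its underside.
- jar_c: Bystander: amber sample jar with blue cap, 72 mm wide, 120 mm tall, beyond the rest. Origin: centre of its underside.
- flask: Bystander: glass flask, 90 mm wide, 160 mm tall, at the far left. Origin: centre of its underside.
- beaker: Bystander: glass beaker, 64 mm wide, 70 mm tall, near the robot. Origin: centre of its underside.
- puck: Bystander: black rubber disc, 40 mm wide, 12 mm thick, near the robot. Origin: centre of its underside.
- small_plate: Bystander: smaller plain steel plate, 45 x 28 x 10 mm, without a ring. Origin: centre of its underside.
- driver: Bystander: a screwdriver with a black handle lying at the far right. Origin: on the bench under it.
Things that resemble listed ones, but are neither listed nor needed, are in the scene too. What is shaped like the part that bears deck but red is not meant.

How it is judged:
By the outcome, as a careful person would: the job done as asked, in the order asked, and still so for the second after the job is handed in, while the arm keeps its last pose, push and grip.
It also fails if it takes over 48 s, if anything falls off the work surface, if the arm or the gripper's body presses on something with over 40 N, if the wrist force passes 120 N, or if a joint passes its speed limit or range.

## Robot

A 7-joint arm with a two-finger parallel gripper is mounted at the origin on the work surface. World frame = base frame: x ahead of the robot, y to its left, z up, the work surface at z = 0. Lengths are in m, angles in rad, forces in N, time in s.
With the tool pointing down it reaches from about 0.4 to 0.85 m from the base axis. Payload 10.4 kg.
Tool frame: the origin (TCP) lies at the very end of the fingers, on their centre line; the grasp point (between the pads) lies r.tcp_to_grasp behind it (r.tcp_to_grasp is the distance from the TCP to the grasp point, in m); z points along the fingers, y is the line along which they close (so a half turn about z gives the same grasp; the last joint's range is limited). The gripper opens to 87 mm and grips with 3 to 60 N. Pads are 19 mm wide; open, the fingers measure 117 mm over their backs; the gripper's body (75 mm by 190 mm) begins 51 mm behind the grasp point.
Start: joints at [1.184, 0.332, -0.065, 1.46, 0.022, 1.35, -0.088], TCP at [0.222, -0.584, 0.223] pointing down, gripper open.
Joint ranges: [-2.6, 2.6], [-0.5, 2.12], [-1.47, 1.34], [0.16, 2.42], [-1.27, 4.41], [0.06, 2.06], [-2.6, 2.6]. Speed limits (rad/s): [2.22, 2.22, 2.79, 2.79, 3.14, 3.14, 3.14].

## Interface

Orientations are given as a unit quaternion [x, y, z, w].
In Python, from bench import monitor, cams, ticket, r gives the robot as it stands.
- The arm moves only by the shell command python3 -m crank 'ROWS' [OPENING] [FORCE]. ROWS is a JSON object whose one key "steps" holds a list of rows, each a list of 2 entries, a list of its own where there are three numbers: the shift along the world's x, y, z in units of 25 mm (1.0 is 25 mm), then the turn, a rotation vector about the world's x, y, z in units of 5 degrees (1.0 is 5 degrees). In form: {"steps": [[[x, y, z], [ax, ay, az]], ...]}. A call has 1 to 10 rows; each row shifts and turns the commanded pose from where the row before left it; what a row does not reach is not made up. A row lasts 1/12 s, in which the tool goes at most 41.7 mm and 7.16 degrees, less where a joint would pass 70% of its speed; a pose out of reach is approached as far as the arm can. A call is refused whole if a number of a shift passes 1 or a number of a turn 1, either way. A call with a gripper value outside its range is refused whole. OPENING is the finger opening in mm, from 0 to 87, set as the call begins (- or left out, the last holds). The fingers move at their own pace and stop on an object; FORCE is the grip in N (left out, the last holds). Time passes only in rows, so rows that do not move let the fingers close. It gives the time, the measured TCP pose, the force, the opening and the grip force at its end, in the units of the state.
- monitor.read_state(): the state, without advancing time (a new reading comes with each control period).
- cams.camera(name): name is "side" or "top"; returns a dict with "pixels" (384x512x3 uint8, blue, green, red), "z_map" (384x512 float32, m along the optical axis (not along the pixel's ray), 0 where there is no reading), "vfov" (degrees; the focal length in pixels is half the picture's height over the tangent of half this angle, whatever the lens; pixels are square), "cx", "cy" (the principal point, pixels), "T" (4x4, takes a point from camera to world coordinates). Camera axes: x right, y up, looking along -z (the intrinsics and any distortion apply to the point x, -y, -z); pixel columns grow to the right and rows downward; lengths in m; the calibration is good to about 2 mm. A picture is of the moment at which its call begins.
- ticket.close_job(): hands the job in; it is judged then, once.
The state is a dict: "time": time; "joint_positions": joint angles; "joint_vel": joint speeds; "joint_torque": joint torques, N m; "ee_pos": TCP position; "eef_rot": TCP orientation; "ft_force": force on the tool from outside, world axes, zero at the start; "torque": the same for the moment, N m; "width": finger opening in m; "grip_force": force on a finger pad.
Only numpy, scipy, OpenCV 4.12 (cv2) and the standard library are available. Lean on these libraries where they do the work, as an engineer would, in place of code of your own. Each camera call takes 0.05 s, during which the arm holds its last target. There are 200 camera calls.

## Working session

There is one attempt and no reset: what is moved stays moved. The work goes in short steps, Python scripts to look and compute and a shell command to move; the robot and the scene stay as the last step left them, time stands still between calls to the robot, and variables do not carry over. Pictures are saved under pics/ and viewed, at most 10 in all, crops included, and the job is handed in when it is done.

```bash
ls; mkdir -p pics
cat > h.py <<'E'
import numpy as np,cv2
from bench import monitor,cams,ticket,r
def snap(n):
    c=cams.camera(n); np.savez(f'{n}.npz',**{k:np.array(v) for k,v in c.items()}); return c
def load(n): return dict(np.load(f'{n}.npz',allow_pickle=True))
def P(c,u,v,d=None):
    z=c['z_map']; f=z.shape[0]/2/np.tan(np.radians(float(c['vfov']))/2)
    if d is None:
        w=z[int(v)-1:int(v)+2,int(u)-1:int(u)+2]; d=np.median(w[w>0]) if (w>0).any() else np.nan
    p=np.array([(u-c['cx'])/f*d,-(v-c['cy'])/f*d,-d,1]); return (c['T']@p)[:3]
def onz(c,u,v,z):
    a=P(c,u,v,1.);o=c['T'][:3,3]; return o+(a-o)*(z-o[2])/(a-o)[2]
E
python3 - <<'E'
from h import *
for n in('top','side'):
    c=snap(n); cv2.imwrite(f'pics/{n}0.png',cv2.resize(c['pixels'],(800,600)))
    print(n,{k:(v if np.size(v)<20 else np.shape(v)) for k,v in c.items()})
print(monitor.read_state(),r.tcp_to_grasp)
E
```

```text
pics
top {'pixels': (384, 512, 3), 'z_map': (384, 512), 'vfov': 55.6947838818999, 'cx': 252.5729698464109, 'cy': 194.45281919556746, 'T': array([[ 0.01391746,  0.99047592, -0.13698089,  0.39496943],
       [-0.99984404,  0.01229588, -0.01267702,  0.00257014],
       [-0.01087198,  0.13713596,  0.99049257,  1.23972714],
       [ 0.        ,  0.        ,  0.        ,  1.        ]])}
side {'pixels': (384, 512, 3), 'z_map': (384, 512), 'vfov': 53.750311536283505, 'cx': 252.81867261075388, 'cy': 191.67482774251022, 'T': array([[-0.93917575,  0.19319094, -0.28394747,  0.20118264],
       [-0.34339448, -0.54123674,  0.76755653,  0.93122477],
       [-0.00539783,  0.81837648,  0.57465712,  0.77248615],
       [ 0.        ,  0.        ,  0.        ,  1.        ]])}
{'time': 0.1, 'joint_positions': array([ 1.18439445,  0.33279384, -0.06469026,  1.46082291,  0.02160285,
        1.34990195, -0.08849702]), 'joint_vel': array([ 0.00126573, -0.00106209, -0.00096784, -0.00069483, -0.00152055,
       -0.00072363,  0.00070814]), 'joint_torque': array([ 3.31583702e-03, -6.24544287e+01,  2.57963478e-02, -3.90713024e+01,
       -6.14341465e-02,  3.66436725e-02,  2.76646512e-05]), 'ee_pos': array([ 0.22226672, -0.58378766,  0.22185917]), 'eef_rot': array([ 9.83500239e-01,  1.80905780e-01, -1.41045870e-04, -5.98933299e-04]), 'ft_force': array([-0.03449409,  0.40812429, -0.14732934]), 'torque': array([-0.01718638,  0.03092362, -0.06414683]), 'grip_force': 0.0, 'width': 0.08715420676683334} 0.0187
```

View pics/top0.png

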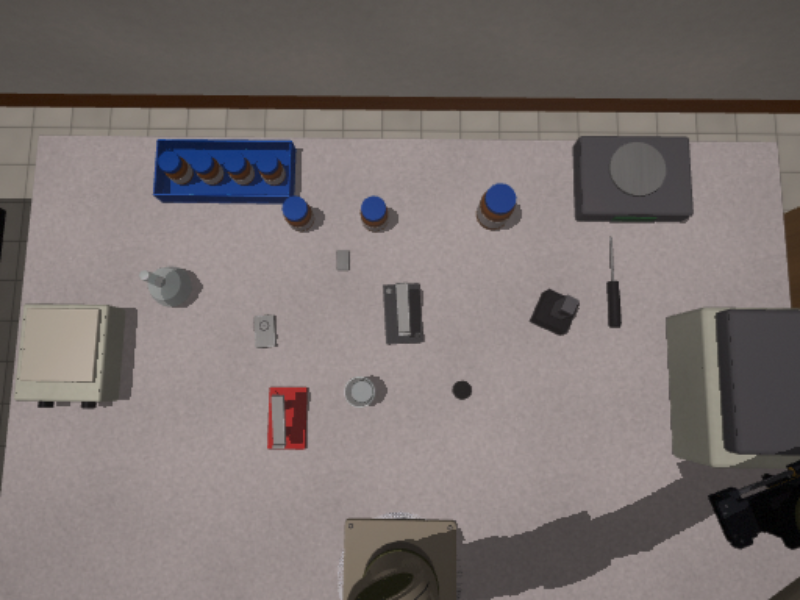

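View pics/side0.png

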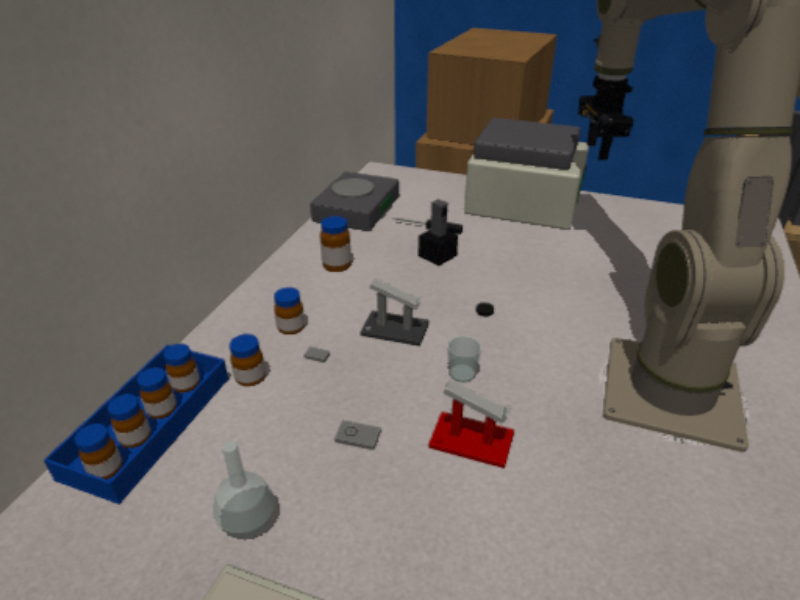

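Candidates, in top-view pixels (800x600):
- Plate: the ringed plate at (264,331) is the one I want. The plain small plate is at (343,260).
- Rest: the one with the dark foot at (403,313). The red copy at (287,418) is not meant.
- Gauge: in the black holder at (555,312). The black puck at (462,390) is different.

Next is a close crop to check these and measure.

Run:
```python
from h import *
t=load('top');s=load('side')
def crop(c,u,v,w,h,k): return cv2.resize(c['pixels'][v-h//2:v+h//2,u-w//2:u+w//2],None,fx=k,fy=k,interpolation=cv2.INTER_CUBIC)
a=np.vstack([np.hstack([crop(t,169,212,40,44,6.5),crop(t,258,200,40,44,6.5),crop(t,355,198,40,44,6.5)]),
 np.hstack([crop(s,229,278,40,44,6.5),crop(s,253,200,40,44,6.5),crop(s,281,148,40,44,6.5)])])
print(a.shape); cv2.imwrite('pics/crops.png',a)
# bench plane check for both cams
def cloud(c):
    H,W=c['z_map'].shape; f=H/2/np.tan(np.radians(float(c['vfov']))/2)
    v,u=np.mgrid[:H,:W]; d=c['z_map']
    p=np.stack([(u-c['cx'])/f*d,-(v-c['cy'])/f*d,-d,np.ones_like(d)],-1)@c['T'].T
    p[d==0]=np.nan; return p[...,:3]
for n,c in(('top',t),('side',s)):
    p=cloud(c); 
    q=p.reshape(-1,3)
    for nm,(x0,x1,y0,y1,z0,z1) in dict(bench=(.45,.75,.1,.12,-.02,.02),bench2=(.45,.75,-.2,-.15,-.02,.02),plate=(.4,.65,.2,.35,.006,.05),deck=(.45,.68,-.05,.07,.075,.13),foot=(.45,.68,-.08,.09,.007,.02),holder=(.45,.68,-.36,-.2,.05,.066),gauge=(.45,.68,-.36,-.2,.142,.165),gaugeside=(.45,.68,-.36,-.2,.08,.135)).items():
        m=(q[:,0]>x0)&(q[:,0]<x1)&(q[:,1]>y0)&(q[:,1]<y1)&(q[:,2]>z0)&(q[:,2]<z1)
        k=q[m]; 
        if len(k)<4: print(n,nm,len(k));continue
        rc=cv2.minAreaRect((k[:,:2]*1000).astype(np.float32))
        print(n,nm,len(k),'med',np.round(np.median(k,0)*1e3,1),'std z',round(k[:,2].std()*1e3,1),'rect',np.round(rc[0],1),np.round(rc[1],1),round(rc[2],1))
        if nm=='deck':
            A=np.c_[k[:,:2],np.ones(len(k))]; g=np.linalg.lstsq(A,k[:,2],rcond=None)[0]; print('  slope',np.degrees(np.arctan(np.hypot(*g[:2]))),'az',np.degrees(np.arctan2(g[1],g[0])))
```

```text
(572, 780, 3)
top bench 490 med [596.4 110.1   0.9] std z 2.4 rect [599.4 110.1] [ 19.9 298.5] 90.0
top bench2 1239 med [ 5.913e+02 -1.749e+02  5.000e-01] std z 2.9 rect [ 599.3 -175.5] [ 49.2 298.8] 89.7
top plate 317 med [504.4 301.3  10.2] std z 2.7 rect [524.4 273.3] [249.1 144.9] 1.6
top deck 259 med [544.3   2.4  99.6] std z 10.3 rect [542.5   1.5] [103.  24.] 4.1
  slope 18.059612545398515 az 2.8057074903269426
top foot 634 med [540.7   5.6  12.9] std z 2.4 rect [556.6  13.3] [136.7 205.9] 87.0
top holder 298 med [ 537.3 -308.    60.3] std z 2.7 rect [ 549.4 -320.9] [71. 71.] 66.0
top gauge 100 med [ 548.4 -319.6  149.9] std z 2.2 rect [ 548.5 -320.4] [26.7 31. ] 63.9
top gaugeside 65 med [ 541.5 -310.6  104.6] std z 16.5 rect [ 546.3 -311.9] [38.6 18.9] 17.0
side bench 368 med [583.3 109.5  -0.9] std z 1.4 rect [599.2 109.9] [ 19.9 298.2] 90.0
side bench2 590 med [ 592.3 -175.8   -0.7] std z 2.8 rect [ 599.8 -175. ] [299.3  49.7] 0.0
side plate 338 med [503.4 303.9   8.9] std z 1.3 rect [504.7 303.5] [71.2 47.7] 6.6
side deck 273 med [550.2   8.8  93.9] std z 10.5 rect [544.9   2.3] [103.9  30.1] 4.3
  slope 20.652058572366236 az -43.04920877463971
side foot 531 med [545.4  11.5  11.2] std z 2.0 rect [547.4   2.6] [129.4  83.9] 3.7
side holder 160 med [ 542.6 -304.9   58.3] std z 3.4 rect [ 550.5 -319. ] [74.  72.5] 66.6
side gauge 42 med [ 549.6 -316.1  147.6] std z 2.4 rect [ 551.  -318.1] [29.3 30.3] 64.9
side gaugeside 134 med [ 547.5 -310.8  106.7] std z 16.1 rect [ 550.4 -311.2] [39.4 22.3] 9.3
```

View pics/crops.png

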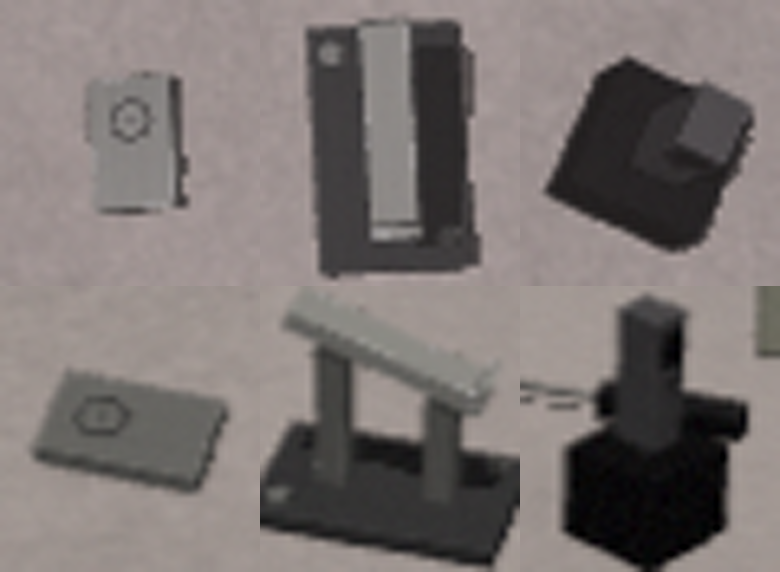

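The crops confirm the choice: plate with ring (ring at top-crop (131,121)), dark-footed rest with its lip at the near end, and the gauge in its black block. I'll convert these pixels to positions now.

Run:
```python
from h import *
t=load('top');s=load('side')
def o(u,v,u0,v0): return u0+(u+.5)/6.5-.5,v0+(v+.5)/6.5-.5
T=lambda u,v,z:onz(t,*o(u,v,149,190),z)[:2]*1e3
S=lambda u,v,z:onz(s,*o(u,v-286,209,256),z)[:2]*1e3
print('ring',T(131,121,.01),S(102,415,.01))
c=[S(*k,.01) for k in((70,373),(228,404),(197,484),(36,452))]
print('plate corners',np.round(c,1),'ctr',np.mean(c,0)); d=(c[0]+c[3]-c[1]-c[2]); print('yaw',np.degrees(np.arctan2(d[1],d[0])), np.linalg.norm(d)/2)
c=[T(*k,.01) for k in((98,74),(170,76),(168,209),(98,206))]
print('top plate ctr',np.mean(c,0)); d=(c[0]+c[1]-c[2]-c[3]);print(np.degrees(np.arctan2(d[1],d[0])), np.linalg.norm(d)/2)
# deck top: top crop, u offset 260 ; top edge high z=.117, low end z~.083
D=lambda u,v,z:onz(t,*o(u-260,v,238,178),z)[:2]*1e3
for a in((359,25,.117),(410,25,.117),(371,222,.084),(418,222,.084)): print('deck',D(*a))
# foot corners in side/top
for a in((307,28),(458,22),(480,265),(320,275)): print('foot',D(*a,.012))
```

```text
ring [514.23807056 303.29102088] [516.22628527 303.14882204]
plate corners [[538.1 286.4]
 [469.8 280.1]
 [466.1 323.7]
 [533.4 330.3]] ctr [501.83549492 305.10746377]
yaw 5.441621235372084 68.13654287995234
top plate ctr [503.74817258 301.50260905]
2.173854591086631 69.60366180246626
deck [591.47333487  16.77774445]
deck [591.76874224  -7.80916575]
deck [499.2578632    9.95108166]
deck [499.55613304 -13.10353815]
foot [607.91639433  45.50613189]
foot [612.08226486 -34.05998185]
foot [484.07778471 -46.52347199]
foot [477.78618556  36.55349135]
```

```bash
python3 -m crank '{"steps":[[[0,1,0],[0,0,0]],[[0,1,0],[0,0,0]],[[0,1,0],[0,0,0]],[[0,1,0],[0,0,0]],[[0,1,0],[0,0,0]],[[0.8,1,0],[0,0,0]],[[0.8,1,0],[0,0,0]],[[0.8,1,0],[0,0,0]],[[0.8,1,0],[0,0,0]],[[0.8,1,0],[0,0,0]]]}' 70 30
python3 -m crank '{"steps":[[[0.7,1,0],[0,0,-0.3]],[[0.7,1,0],[0,0,-0.3]],[[0.7,1,0],[0,0,-0.3]],[[0.7,1,0],[0,0,-0.3]],[[0.7,1,0],[0,0,-0.3]],[[0.7,1,0],[0,0,-0.3]],[[0.7,1,0],[0,0,-0.3]],[[0.7,1,0],[0,0,-0.3]],[[0.7,1,0],[0,0,-0.4]],[[0.7,1,0],[0,0,-0.4]]]}'
python3 -m crank '{"steps":[[[0,1,0],[0,0,0]],[[0,1,0],[0,0,0]],[[0,1,0],[0,0,0]],[[0,1,0],[0,0,0]],[[0,1,0],[0,0,0]],[[0,1,0],[0,0,0]],[[0,1,0],[0,0,0]],[[0,1,0],[0,0,0]],[[0,1,0],[0,0,0]],[[0,1,0],[0,0,0]]]}'
python3 -m crank '{"steps":[[[0,1,0],[0,0,0]],[[0,1,0],[0,0,0]],[[0,1,0],[0,0,0]],[[0,1,0],[0,0,0]],[[0,1,-1],[0,0,0]],[[0,0.4,-1],[0,0,0]],[[0,0,-1],[0,0,0]],[[0,0,-1],[0,0,0]],[[0,0,0],[0,0,0]],[[0,0,0],[0,0,0]]]}'
```

```text
time: 0.93
ee_pos: [0.3229, -0.3327, 0.2224]
eef_rot: [0.984, 0.181, -0.0, 0.0]
ft_force: [0.8, -0.3, 0.2]
width: 0.0703
grip_force: 0.0
time: 1.77
ee_pos: [0.4979, -0.0828, 0.2224]
eef_rot: [0.999, 0.041, -0.0, 0.0]
ft_force: [-0.0, -0.6, 0.1]
width: 0.0699
grip_force: 0.0
time: 2.6
ee_pos: [0.4971, 0.1669, 0.2224]
eef_rot: [0.999, 0.042, -0.0, 0.0]
ft_force: [1.4, -0.2, 0.3]
width: 0.0697
grip_force: 0.0
time: 3.43
ee_pos: [0.4967, 0.3004, 0.1219]
eef_rot: [0.999, 0.042, -0.001, 0.001]
ft_force: [-0.0, 0.2, -0.1]
width: 0.0696
grip_force: 0.0
```

```bash
python3 -m crank '{"steps":[[[0.27,0.08,-0.7],[0,0,0]],[[0,0,-0.8],[0,0,0]],[[0,0,-0.8],[0,0,0]],[[0,0,-0.8],[0,0,0]],[[0,0,-0.6],[0,0,0]],[[0,0,-0.4],[0,0,0]],[[0,0,-0.3],[0,0,0]],[[0,0,-0.2],[0,0,0]],[[0,0,-0.12],[0,0,0]],[[0,0,0],[0,0,0]]]}'
python3 - <<'E'
from h import *
for n in('top','side'):
    c=snap(n)
a=load('top')['pixels'][180:244,130:210];b=load('side')['pixels'][245:309,190:270]
cv2.imwrite('pics/p1.png',np.hstack([cv2.resize(i,None,fx=5,fy=5,interpolation=cv2.INTER_CUBIC) for i in(a,b)]))
E
```

```text
time: 4.27
ee_pos: [0.5043, 0.3029, 0.0047]
eef_rot: [0.999, 0.042, 0.0, 0.0]
ft_force: [0.3, 0.9, -0.5]
width: 0.0699
grip_force: 0.0
```

View pics/p1.png

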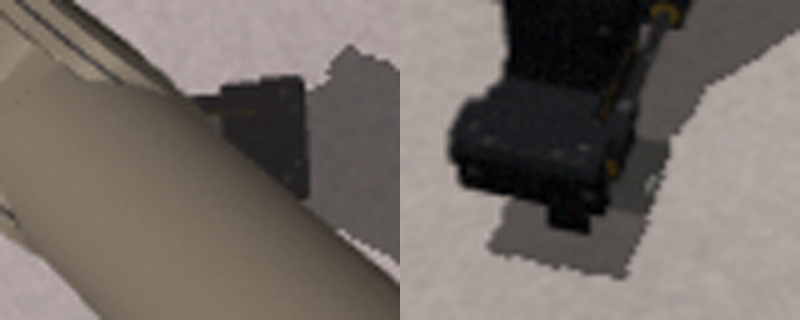

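The hand hides the plate in both views; the finger at side (570,215) sits next to it. I'll lower 2 mm, close, and judge by the width.

```bash
python3 -m crank '{"steps":[[[0,0,-0.08],[0,0,0]],[[0,0,0],[0,0,0]],[[0,0,0],[0,0,0]]]}'
python3 -m crank '{"steps":[[[0,0,0],[0,0,0]],[[0,0,0],[0,0,0]],[[0,0,0],[0,0,0]],[[0,0,0],[0,0,0]],[[0,0,0],[0,0,0]],[[0,0,0],[0,0,0]],[[0,0,0],[0,0,0]],[[0,0,0],[0,0,0]]]}' 30 35
```

```text
time: 4.62
ee_pos: [0.5043, 0.3029, 0.0028]
eef_rot: [0.999, 0.042, 0.0, -0.0]
ft_force: [0.0, -0.7, 0.1]
width: 0.0699
grip_force: 0.0
time: 5.28
ee_pos: [0.5042, 0.3027, 0.0026]
eef_rot: [0.999, 0.042, -0.0, 0.0]
ft_force: [-0.1, -1.7, 0.9]
width: 0.0432
grip_force: 35.0
```

```bash
python3 -m crank '{"steps":[[[0,0,0.3],[0,0,0]],[[0,0,0.6],[0,0,0]],[[0,0,0.8],[0,0,0]],[[0,0,0.8],[0,0,0]],[[0,0,0.8],[0,0,0]],[[0,0,0.8],[0,0,-0.16]],[[0,-0.5,0.8],[0,0,0]],[[0,-0.8,0.8],[0,0,0]],[[0,-0.8,0.5],[0,0,0]],[[0,-0.8,0.3],[0,0,0]]]}'
python3 -m crank '{"steps":[[[0.1,-0.9,0],[0.04,-0.57,0]],[[0.1,-0.9,0],[0.04,-0.57,0]],[[0.1,-0.9,0],[0.04,-0.57,0]],[[0.1,-0.9,0],[0.04,-0.57,0]],[[0.1,-0.9,0],[0.04,-0.57,0]],[[0.1,-0.9,0],[0.04,-0.57,0]],[[0.1,-0.9,0],[0.04,-0.57,0]],[[0.1,-0.9,0],[0,0,0]],[[0.1,-0.9,0],[0,0,0]],[[0.1,-0.6,0],[0,0,0]]]}'
python3 -m crank '{"steps":[[[0.1,-0.3,-0.4],[0,0,0]],[[0,-0.18,-0.4],[0,0,0]],[[0,0,-0.2],[0,0,0]],[[0,0,0],[0,0,0]],[[0,0,0],[0,0,0]],[[0,0,0],[0,0,0]]]}'
python3 - <<'E'
from h import *
from scipy.spatial.transform import Rotation as R
s=monitor.read_state();print(s['ee_pos'],R.from_quat(s['eef_rot']).as_matrix(),s['width'],s['ft_force'],s['joint_positions'])
for n in('top','side'):
    c=snap(n)
a=load('top')['pixels'][165:229,220:300];b=load('side')['pixels'][160:224,210:290]
cv2.imwrite('pics/p2.png',np.hstack([cv2.resize(i,None,fx=5,fy=5,interpolation=cv2.INTER_CUBIC) for i in(a,b)]))
E
```

```text
time: 6.12
ee_pos: [0.5045, 0.2307, 0.1682]
eef_rot: [0.999, 0.036, 0.002, -0.001]
ft_force: [1.3, -0.8, -2.5]
width: 0.0437
grip_force: 35.0
time: 6.95
ee_pos: [0.5289, 0.0111, 0.1663]
eef_rot: [0.984, 0.035, 0.174, -0.005]
ft_force: [-0.5, -0.4, -1.9]
width: 0.0433
grip_force: 35.0
time: 7.45
ee_pos: [0.5317, 0.0021, 0.1402]
eef_rot: [0.984, 0.036, 0.174, -0.006]
ft_force: [-0.3, -0.6, -1.2]
width: 0.0434
grip_force: 35.0
[0.53172693 0.00209662 0.14021008] [[ 9.37226025e-01  7.21385328e-02  3.41179439e-01]
 [ 6.77810765e-02 -9.97394622e-01  2.46919797e-02]
 [ 3.42071781e-01 -1.64563283e-05 -9.39673825e-01]] 0.04338453307675473 [-0.33611759 -0.55816449 -1.24404192] [ 0.56242355 -0.01794082 -0.64144423  2.08796706 -0.01183823  0.71891194
 -1.57190076]
```

View pics/p2.png

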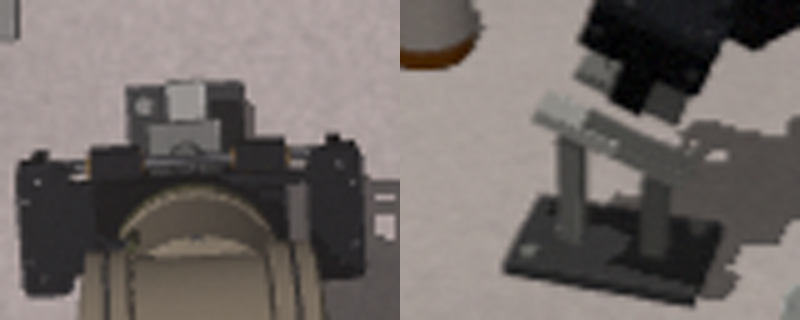

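The plate hangs parallel over the deck (plate at about (184,140), deck (186,100) in the top crop), with its ring end up the slope. I'll lower it along the normal.

```bash
python3 -m crank '{"steps":[[[0.12,0,-0.33],[0,0,0]],[[0.12,0,-0.33],[0,0,0]],[[0.12,0,-0.33],[0,0,0]],[[0.08,0,-0.2],[0,0,0]],[[0.05,0,-0.15],[0,0,0]],[[0,0,0],[0,0,0]],[[0,0,0],[0,0,0]]]}'
python3 -m crank '{"steps":[[[0.014,0,-0.038],[0,0,0]],[[0,0,0],[0,0,0]]]}'
python3 -m crank '{"steps":[[[0.014,0,-0.038],[0,0,0]],[[0,0,0],[0,0,0]]]}'
python3 -m crank '{"steps":[[[0.014,0,-0.038],[0,0,0]],[[0,0,0],[0,0,0]]]}'
```

```text
time: 8.13
ee_pos: [0.5438, 0.001, 0.1062]
eef_rot: [0.984, 0.035, 0.173, -0.006]
ft_force: [-0.8, -0.6, -2.2]
width: 0.0435
grip_force: 35.0
time: 8.3
ee_pos: [0.5444, 0.0008, 0.1059]
eef_rot: [0.984, 0.035, 0.174, -0.006]
ft_force: [-0.7, -0.5, -1.4]
width: 0.0437
grip_force: 35.0
time: 8.47
ee_pos: [0.5447, 0.0008, 0.1048]
eef_rot: [0.984, 0.035, 0.174, -0.006]
ft_force: [-0.3, 0.7, -0.9]
width: 0.0436
grip_force: 35.0
time: 8.63
ee_pos: [0.545, 0.0009, 0.1037]
eef_rot: [0.984, 0.035, 0.174, -0.006]
ft_force: [-0.1, -0.1, -1.9]
width: 0.0431
grip_force: 35.0
```

```bash
python3 -m crank '{"steps":[[[0.014,0.02,-0.038],[0,0,0]],[[0,0,0],[0,0,0]]]}'
python3 -m crank '{"steps":[[[0.007,0.01,-0.02],[0,0,0]],[[0,0,0],[0,0,0]]]}'
python3 -m crank '{"steps":[[[0.007,0,-0.02],[0,0,0]],[[0,0,0],[0,0,0]]]}'
```

```text
time: 8.8
ee_pos: [0.5453, 0.0015, 0.1026]
eef_rot: [0.984, 0.035, 0.173, -0.006]
ft_force: [-0.3, -0.3, -2.7]
width: 0.0436
grip_force: 35.0
time: 8.97
ee_pos: [0.5455, 0.0017, 0.1022]
eef_rot: [0.984, 0.035, 0.173, -0.006]
ft_force: [0.7, -0.1, -1.8]
width: 0.0434
grip_force: 35.0
time: 9.13
ee_pos: [0.5456, 0.0017, 0.1019]
eef_rot: [0.984, 0.035, 0.173, -0.006]
ft_force: [-2.8, -0.7, 1.4]
width: 0.0435
grip_force: 35.0
```

Contact has been made, so I'll release, back off along the normal, and look.

```bash
python3 -m crank '{"steps":[[[0,0,0],[0,0,0]],[[0,0,0],[0,0,0]],[[0,0,0],[0,0,0]],[[0,0,0],[0,0,0]],[[0,0,0],[0,0,0]]]}' 70 
python3 -m crank '{"steps":[[[-0.05,0,0.14],[0,0,0]],[[-0.14,-0.01,0.38],[0,0,0]],[[-0.28,-0.02,0.75],[0,0,0]],[[-0.28,-0.02,0.75],[0,0,0]],[[-0.3,-0.5,0.75],[0,0,0]],[[0,-1,0.7],[0,0,0]],[[0,-1,0.4],[0,0,0]],[[0,-1,0],[0,0,0]],[[0,-1,0],[0,0,0]],[[0,-1,0],[0,0,0]]]}'
python3 -m crank '{"steps":[[[0.2,-1,0],[-0.06,0.8,0]],[[0.2,-1,0],[-0.06,0.8,0.4]],[[0.2,-1,0],[-0.06,0.8,0.9]],[[0.2,-1,0],[-0.06,0.8,0.9]],[[0.2,-1,0],[-0.05,0.8,0.9]],[[0,0,0],[0,0,0.9]]]}'
python3 - <<'E'
from h import *
from scipy.spatial.transform import Rotation as R
s=monitor.read_state();print(s['ee_pos'],R.from_quat(s['eef_rot']).as_matrix().round(3),s['width'],s['ft_force'],s['joint_positions'].round(2))
for n in('top','side'):
    c=snap(n)
a=load('top')['pixels'][165:229,220:300];b=load('side')['pixels'][160:224,210:290]
cv2.imwrite('pics/p3.png',np.hstack([cv2.resize(i,None,fx=5,fy=5,interpolation=cv2.INTER_CUBIC) for i in(a,b)]))
E
```

```text
time: 9.55
ee_pos: [0.5458, 0.0016, 0.1019]
eef_rot: [0.984, 0.035, 0.174, -0.006]
ft_force: [0.3, -0.7, 0.3]
width: 0.0671
grip_force: 0.0
time: 10.38
ee_pos: [0.5193, -0.1383, 0.1993]
eef_rot: [0.984, 0.035, 0.174, -0.006]
ft_force: [0.2, 0.3, -0.3]
width: 0.0699
grip_force: 0.0
time: 10.88
ee_pos: [0.5448, -0.267, 0.1961]
eef_rot: [0.978, 0.207, -0.005, -0.017]
ft_force: [-0.7, -0.1, -0.7]
width: 0.07
grip_force: 0.0
[ 0.54479853 -0.26695569  0.19605496] [[ 0.914  0.404 -0.018]
 [ 0.405 -0.914  0.031]
 [-0.003 -0.036 -0.999]] 0.07002465132248646 [-0.65783696 -0.12737534 -0.73391685] [ 0.7   0.36 -0.39  1.5   0.11  1.33 -0.85]
```

View pics/p3.png

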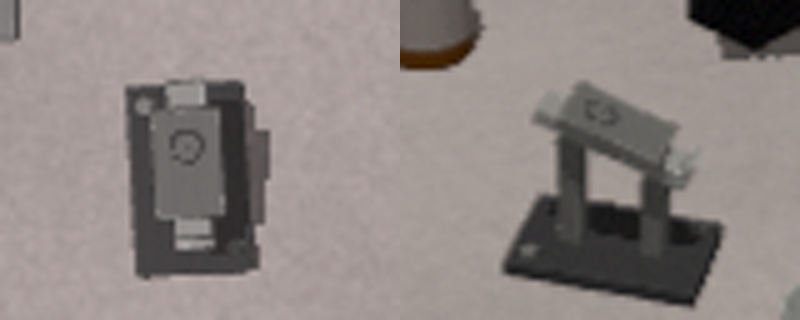

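The plate lies flat on the deck, ring up: ring at top crop (187,147) and side crop (201,112). I'll measure its mark and normal now, and the correction needed for the gauge grasp.

```bash
cat >> h.py <<'E'
from scipy.spatial.transform import Rotation as R
def go(p,Rt):
    s=monitor.read_state(); q=(R.from_matrix(Rt)*R.from_quat(s['eef_rot']).inv()).as_rotvec(degrees=True)
    print('d mm',((p-s['ee_pos'])*1e3).round(1),'units',((p-s['ee_pos'])/.025).round(2),'turn units',(q/5).round(2),'w',s['width'],'ft',s['ft_force'].round(2))
E
python3 - <<'E'
from h import *
t=load('top');s=load('side')
print('ring top',onz(t,220+187.5/5-.5,165+147.5/5-.5,.1135)*1e3,'side',onz(s,210+201.5/5-.5,160+112.5/5-.5,.1135)*1e3)
for c,u,v in((t,257,196),(s,250,186)):
    k=[P(c,u+i,v+j) for i in range(-5,6) for j in range(-4,5)]; k=np.array(k); k=k[abs(k[:,2]-.11)<.025]
    A=np.c_[k[:,:2],np.ones(len(k))]; g=np.linalg.lstsq(A,k[:,2],rcond=None)[0]; print(len(k),k.mean(0)*1e3,'slope',g[:2],np.degrees(np.arctan(np.hypot(*g[:2]))), 'z at mark',g@[.5555,.0025,1]*1e3)
a=np.radians(-25); y=np.array([np.cos(a),np.sin(a),0]);z=np.array([0,0,-1.]);Rt=np.c_[np.cross(y,z),y,z]
go(np.array([.5497,-.3193,.170]),Rt)
E
```

```text
ring top [552.3239116    3.15351684 113.5       ] side [553.89053503   4.54996014 113.5       ]
99 [546.26589327   3.0760179  111.50907526] slope [0.35420443 0.02689449] 19.55625936549635 z at mark 114.76434504001281
95 [548.81506948  15.22183563 106.96006713] slope [ 0.10405653 -0.04692348] 6.511965405205219 z at mark 108.2526306134312
d mm [  4.9 -56.9 -27.3] units [ 0.2  -2.27 -1.09] turn units [-0.3  -0.27  8.21] w 0.07006064357851491 ft [-0.    1.87  0.26]
```

```bash
python3 -m crank '{"steps":[[[0.04,-0.25,0],[-0.03,-0.03,0.9]],[[0.04,-0.25,0],[-0.03,-0.03,0.9]],[[0.04,-0.25,0],[-0.03,-0.03,0.9]],[[0.04,-0.25,0],[-0.03,-0.03,0.9]],[[0.04,-0.25,0],[-0.03,-0.03,0.9]],[[0,-0.25,0],[-0.03,-0.03,0.9]],[[0,-0.25,0],[-0.03,-0.03,0.9]],[[0,-0.25,0],[-0.03,-0.03,0.9]],[[0,-0.27,-0.4],[-0.06,-0.03,1]],[[0,0,-0.6],[0,0,0]]]}' 70 40
python3 -m crank '{"steps":[[[0,0,0],[0,0,0]],[[0,0,0],[0,0,0]],[[0,0,0],[0,0,0]]]}'
python3 - <<'E'
from h import *
a=np.radians(-25); y=np.array([np.cos(a),np.sin(a),0]);z=np.array([0,0,-1.]);Rt=np.c_[np.cross(y,z),y,z]
go(np.array([.5497,-.3193,.096]),Rt)
E
```

```text
time: 11.82
ee_pos: [0.5497, -0.3197, 0.1757]
eef_rot: [0.843, 0.537, 0.001, 0.003]
ft_force: [0.3, -0.1, 0.0]
width: 0.07
grip_force: 0.0
time: 12.07
ee_pos: [0.5497, -0.3182, 0.1748]
eef_rot: [0.844, 0.536, 0.001, 0.001]
ft_force: [-0.5, 0.1, -0.6]
width: 0.0701
grip_force: 0.0
d mm [  0.   -1.1 -78.8] units [ 0.   -0.04 -3.15] turn units [0.01 0.03 0.03] w 0.07008258729243919 ft [-0.49  0.14 -0.62]
```

```bash
python3 -m crank '{"steps":[[[0,-0.04,-0.5],[0,0,0]],[[0,0,-0.7],[0,0,0]],[[0,0,-0.7],[0,0,0]],[[0,0,-0.7],[0,0,0]],[[0,0,-0.4],[0,0,0]],[[0,0,-0.15],[0,0,0]],[[0,0,0],[0,0,0]],[[0,0,0],[0,0,0]]]}'
python3 -m crank '{"steps":[[[0,0,0],[0,0,0]],[[0,0,0],[0,0,0]],[[0,0,0],[0,0,0]],[[0,0,0],[0,0,0]],[[0,0,0],[0,0,0]],[[0,0,0],[0,0,0]],[[0,0,0],[0,0,0]],[[0,0,0],[0,0,0]],[[0,0,0],[0,0,0]],[[0,0,0],[0,0,0]]]}' 20 40
```

```text
time: 12.73
ee_pos: [0.5499, -0.32, 0.0956]
eef_rot: [0.844, 0.537, 0.001, 0.001]
ft_force: [0.4, 0.3, -0.5]
width: 0.0701
grip_force: 0.0
time: 13.57
ee_pos: [0.5498, -0.32, 0.0951]
eef_rot: [0.844, 0.537, 0.001, 0.001]
ft_force: [1.1, -1.1, 1.6]
width: 0.032
grip_force: 40.0
```

```bash
python3 -m crank '{"steps":[[[0,0,0.2],[0,0,0]],[[0,0,0.4],[0,0,0]],[[0,0,0.5],[0,0,0]],[[0,0,0.6],[0,0,0]],[[0,0,0.6],[0,0,0]],[[0,0,0.7],[0,0,0]],[[0,0,0.7],[0,0,0]],[[0,0,0.7],[0,0,0]],[[0,0,0.3],[0,0,0]],[[0,0,0],[0,0,0]]]}'
python3 - <<'E'
from h import *
for n in('top','side'): c=snap(n)
a=load('top')['pixels'][160:224,325:405];b=load('side')['pixels'][95:175,235:315]
cv2.imwrite('pics/p4.png',np.hstack([cv2.resize(i,(400,400),interpolation=cv2.INTER_CUBIC) for i in(a,b)]))
n=np.array([-.341,-.024,.94]);n/=np.linalg.norm(n); m=np.array([.5533,.003,.113])
z=-n; a=np.radians(-25); y=np.array([np.cos(a),np.sin(a),0]); y-=y@z*z; y/=np.linalg.norm(y); Rt=np.c_[np.cross(y,z),y,z]
# TCP is 35.4mm above gauge origin
print((m+n*(.052+.0351))); go(m+n*(.052+.0351+.04),Rt)
E
```

```text
time: 14.4
ee_pos: [0.5499, -0.32, 0.2138]
eef_rot: [0.844, 0.537, 0.001, 0.002]
ft_force: [-0.0, -0.2, -1.7]
width: 0.0323
grip_force: 40.0
[0.52360568 0.00091008 0.1948553 ]
d mm [-39.  319.7  21.2] units [-1.56 12.79  0.85] turn units [ 0.33 -3.98 -0.28] w 0.031727638119133095 ft [-0.48  0.15 -1.84]
```

View pics/p4.png

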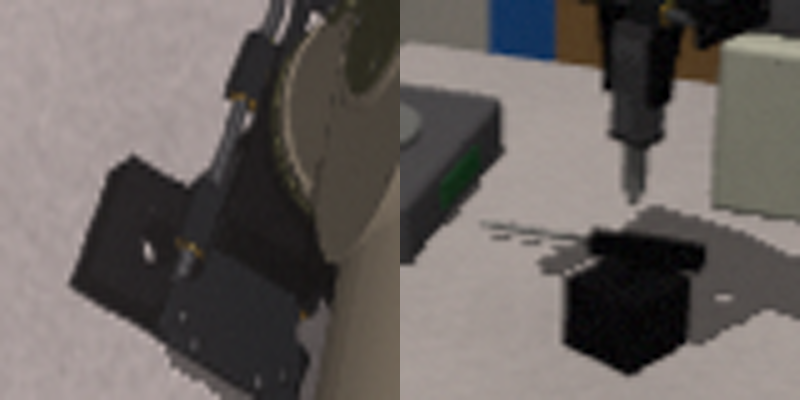

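The gauge is clear and upright in the grip (tip at about (633,200) in the side half, above the holder). I'll carry it to 40 mm above the ring.

```bash
python3 -m crank '{"steps":[[[0,0.3,0.6],[0,0,0]],[[0,0.6,0.6],[0,0,0]],[[-0.1,0.9,0.5],[0.03,-0.4,0]],[[-0.2,0.9,0],[0.04,-0.5,-0.04]],[[-0.2,0.9,0],[0.04,-0.5,-0.04]],[[-0.2,0.9,0],[0.04,-0.5,-0.04]],[[-0.2,0.9,0],[0.04,-0.5,-0.04]],[[-0.2,0.9,0],[0.04,-0.5,-0.04]],[[-0.2,0.9,0],[0.04,-0.5,-0.04]],[[-0.2,0.9,0],[0.04,-0.4,-0.04]]]}'
python3 -m crank '{"steps":[[[-0.06,0.9,0],[0.02,-0.18,0]],[[0,0.9,0],[0,0,0]],[[0,0.9,0],[0,0,0]],[[0,0.8,0],[0,0,0]],[[0,0.7,0],[0,0,0]],[[0,0.5,0],[0,0,0]],[[0,0,0],[0,0,0]],[[0,0,0],[0,0,0]],[[0,0,0],[0,0,0]]]}'
cat > tgt.py <<'E'
from h import *
n=np.array([-.341,-.024,.94]);n/=np.linalg.norm(n); m=np.array([.5533,.003,.113])
z=-n; a=np.radians(-25); y=np.array([np.cos(a),np.sin(a),0]); y-=y@z*z; y/=np.linalg.norm(y); Rt=np.c_[np.cross(y,z),y,z]
def T(h): return m+n*(.052+.0351+h)
E
python3 -c "
from tgt import *
go(T(.04),Rt);go(T(.01),Rt)"
```

```text
time: 15.33
ee_pos: [0.511, -0.1153, 0.2542]
eef_rot: [0.838, 0.519, 0.147, 0.078]
ft_force: [1.1, 0.1, -0.4]
width: 0.0319
grip_force: 40.0
time: 16.08
ee_pos: [0.51, -0.0002, 0.2545]
eef_rot: [0.838, 0.518, 0.154, 0.081]
ft_force: [0.1, 0.4, -2.2]
width: 0.0319
grip_force: 40.0
d mm [ -0.1   0.2 -22. ] units [-0.    0.01 -0.88] turn units [0.01 0.01 0.  ] w 0.03186541739018089 ft [ 0.07  0.37 -2.18]
d mm [ 10.2   0.9 -50.2] units [ 0.41  0.04 -2.01] turn units [0.01 0.01 0.  ] w 0.03186541739018089 ft [ 0.07  0.37 -2.18]
```

```bash
python3 -m crank '{"steps":[[[0,0,-0.4],[0,0,0]],[[0.02,0.01,-0.48],[0,0,0]],[[0.13,0.01,-0.4],[0,0,0]],[[0.13,0.01,-0.4],[0,0,0]],[[0.13,0.01,-0.33],[0,0,0]],[[0,0,0],[0,0,0]],[[0,0,0],[0,0,0]],[[0,0,0],[0,0,0]]]}'
python3 - <<'E'
from tgt import *
go(T(.01),Rt)
for n_ in('top','side'): c=snap(n_)
a=load('top')['pixels'][165:229,220:300];b=load('side')['pixels'][140:204,210:290]
cv2.imwrite('pics/p5.png',np.hstack([cv2.resize(i,None,fx=5,fy=5,interpolation=cv2.INTER_CUBIC) for i in(a,b)]))
E
```

```text
time: 16.75
ee_pos: [0.5209, 0.0012, 0.2048]
eef_rot: [0.837, 0.518, 0.154, 0.081]
ft_force: [0.7, 0.0, -1.4]
width: 0.0319
grip_force: 40.0
d mm [-0.7 -0.5 -0.6] units [-0.03 -0.02 -0.02] turn units [0.01 0.02 0.  ] w 0.03188659451734381 ft [ 0.7   0.02 -1.45]
```

View pics/p5.png

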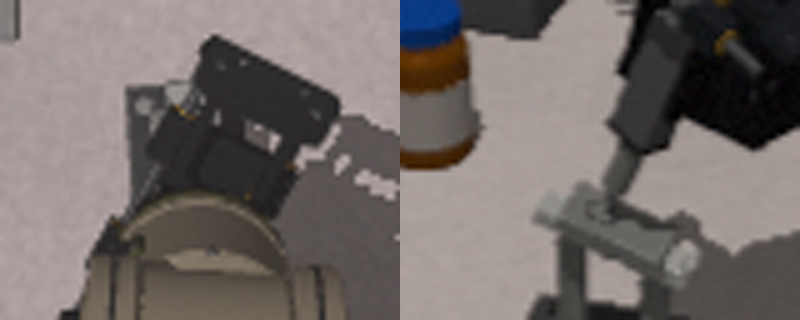

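The tip is just above the ring (ring at about (601,212) in the side half). I'll check the alignment in a tighter side crop, with the predicted positions computed.

Run:
```python
from tgt import *
s=load('side'); f=192/np.tan(np.radians(float(s['vfov']))/2)
def pr(p):
    q=np.linalg.inv(s['T'])@np.r_[p,1]; return np.array([s['cx']+f*q[0]/-q[2],s['cy']-f*q[1]/-q[2]])
e=monitor.read_state(); Rm=R.from_quat(e['eef_rot']).as_matrix(); tip=e['ee_pos']+Rm[:,2]*.0871
k=16; o=np.array([225,160]); im=cv2.resize(s['pixels'][160:196,225:275],None,fx=k,fy=k,interpolation=cv2.INTER_CUBIC)
for nm,p in(('tip',tip),('tip+12(nose end)',tip-Rm[:,2]*.012),('mark',m)): print(nm,(pr(p)-o+.5)*k)
print('mm/crop-px along x,y,z', [((pr(m+d)-pr(m))*k).round(1) for d in np.eye(3)*.001])
cv2.imwrite('pics/p6.png',im)
```

```text
tip [421.41433314 317.03922386]
tip+12(nose end) [441.29247808 271.6402919 ]
mark [410.39657223 358.56429425]
mm/crop-px along x,y,z [array([-4.8, -0.9]), array([-1.8,  2.7]), array([-0. , -4.2])]
```

View pics/p6.png

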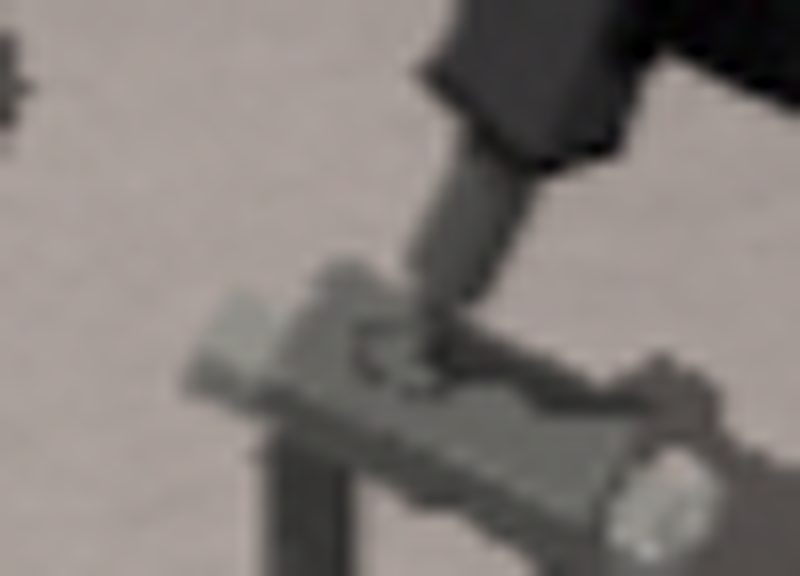

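The tip sits a little down-slope of the ring (tip about (432,333), ring about (400,357)). I'll refine this numerically from the nose's depth points and the ring's dark pixels.

Run:
```python
from tgt import *
from scipy.optimize import least_squares
s=load('side');t=load('top')
e=monitor.read_state(); Rm=R.from_quat(e['eef_rot']).as_matrix(); zt=Rm[:,2]; tip=e['ee_pos']+zt*.0871
pts=[]
for v in range(168,182):
    for u in range(246,262):
        p=P(s,u,v,s['z_map'][v,u]) if s['z_map'][v,u]>0 else None
        if p is None: continue
        h=(tip-p)@zt; rad=np.linalg.norm((p-tip)-((p-tip)@zt)*zt)
        if .015<h<.048 and rad<.02: pts.append(p)
pts=np.array(pts); print(len(pts))
B=Rm[:,:2]
g=least_squares(lambda d: np.linalg.norm((pts-tip)@B-d,axis=1)-.009,[0,0],loss='soft_l1',f_scale=.001)
print('nose offset world mm',(B@g.x*1e3).round(1),'rms',np.sqrt(2*g.cost/len(pts))*1e3)
# ring from p3.png
im=cv2.cvtColor(cv2.imread('pics/p3.png'),cv2.COLOR_BGR2GRAY).astype(float)
for nm,c,(x0,x1,y0,y1),off in(('top',t,(160,216,120,172),(220,165)),('side',s,(578,624,92,132),(210,160))):
    w=im[y0:y1,x0:x1]; bg=cv2.medianBlur(w.astype(np.uint8),31).astype(float); d=np.clip(bg-w-8,0,None)
    v,u=np.nonzero(d>6); (cu,cv_),ax,an=cv2.fitEllipse(np.c_[u,v].astype(np.float32)); cu+=x0-(400 if nm=='side' else 0); cv_+=y0
    p=onz(c,off[0]+(cu+.5)/5-.5,off[1]+(cv_+.5)/5-.5,.113); print(nm,(cu,cv_),ax,p*1e3)
# plate surface height from current side depth on plate near lower part and its residual to the plane through m
q=np.array([P(s,u,v) for u in range(248,262) for v in range(180,190)]); d=(q-m)@n; print('plate plane resid mm',np.median(d[abs(d)<.006])*1e3, len(d[abs(d)<.006]))
```

```text
49
nose offset world mm [-0.8 -0.4 -0.3] rms 1.1206243294145015
top (186.62382698059082, 146.05853843688965) (32.32603073120117, 32.76499938964844) [552.98595299   3.39654103 113.        ]
side (200.63951873779297, 112.46003341674805) (19.361684799194336, 32.165008544921875) [554.18908425   4.41217121 113.        ]
plate plane resid mm -1.1311447737878249 118
```

```bash
python3 -m crank '{"steps":[[[0.08,0.02,-0.13],[0,0,0]],[[0.07,0.01,-0.13],[0,0,0]],[[0,0,0],[0,0,0]],[[0,0,0],[0,0,0]],[[0,0,0],[0,0,0]]]}'
cat > st.py <<'E'
from tgt import *
f=[];
for i in range(5): 
    c=cams.camera('side'); s=monitor.read_state(); f.append(s['ft_force'])
np.savez('side.npz',**{k:np.array(v) for k,v in c.items()})
f=np.mean(f,0); d=s['ee_pos']-T(0); print('axial F',(f@n).round(2),'F',f.round(2),'h mm',(d@n*1e3).round(2),'lateral',((d-d@n*n)*1e3).round(2),'z err deg',np.degrees(np.arccos(-R.from_quat(s['eef_rot']).as_matrix()[:,2]@n)).round(2),'t',s['time'])
E
python3 st.py
python3 -m crank '{"steps":[[[0.027,0.002,-0.075],[0,0,0]],[[0,0,0],[0,0,0]],[[0,0,0],[0,0,0]]]}' >/dev/null; python3 st.py
python3 -m crank '{"steps":[[[0.0136,0.001,-0.0376],[0,0,0]],[[0,0,0],[0,0,0]],[[0,0,0],[0,0,0]]]}' >/dev/null; python3 st.py
python3 -m crank '{"steps":[[[0.0136,0.001,-0.0376],[0,0,0]],[[0,0,0],[0,0,0]],[[0,0,0],[0,0,0]]]}' >/dev/null; python3 st.py
```

```text
time: 17.27
ee_pos: [0.5244, 0.0019, 0.198]
eef_rot: [0.837, 0.518, 0.154, 0.081]
ft_force: [0.7, -0.5, -1.4]
width: 0.0321
grip_force: 40.0
axial F -1.88 F [ 0.13  0.11 -1.95] h mm 2.77 lateral [1.8  1.03 0.68] z err deg 0.11 t 17.5167
axial F -1.43 F [-0.1  -0.08 -1.56] h mm 0.7 lateral [1.73 1.05 0.66] z err deg 0.1 t 18.0167
axial F -1.67 F [-0.09  0.51 -1.79] h mm -0.31 lateral [1.7  1.04 0.64] z err deg 0.1 t 18.5167
axial F -0.06 F [-0.84 -0.19 -0.38] h mm -1.26 lateral [1.78 1.05 0.67] z err deg 0.11 t 19.0167
```

```bash
for i in 1; do python3 -m crank '{"steps":[[[0.02,0.0015,-0.056],[0,0,0]],[[0.02,0.0015,-0.056],[0,0,0]],[[0,0,0],[0,0,0]],[[0,0,0],[0,0,0]]]}' >/dev/null; python3 st.py;python3 st.py; done
python3 -m crank '{"steps":[[[0.0136,0.001,-0.0376],[0,0,0]],[[0,0,0],[0,0,0]],[[0,0,0],[0,0,0]],[[0,0,0],[0,0,0]]]}' ; python3 st.py;python3 st.py;python3 st.py
python3 - <<'E'
from h import *
s=load('side');cv2.imwrite('pics/p7.png',cv2.resize(s['pixels'][160:196,225:275],None,fx=16,fy=16,interpolation=cv2.INTER_CUBIC))
E
```

```text
axial F 1.31 F [-1.05  0.15  1.02] h mm -4.22 lateral [1.78 1.04 0.67] z err deg 0.11 t 19.6
axial F 1.49 F [-0.95 -0.29  1.23] h mm -4.25 lateral [1.8  1.06 0.68] z err deg 0.11 t 19.85
time: 20.18
ee_pos: [0.5272, 0.0021, 0.1906]
eef_rot: [0.837, 0.518, 0.154, 0.082]
ft_force: [-0.8, 0.6, 2.1]
width: 0.0314
grip_force: 40.0
axial F 2.12 F [-0.71 -0.28  2.  ] h mm -5.25 lateral [1.75 1.04 0.66] z err deg 0.1 t 20.4333
axial F 1.75 F [-0.2  -0.17  1.79] h mm -5.25 lateral [1.77 1.05 0.67] z err deg 0.11 t 20.6833
axial F 1.76 F [-0.35 -0.22  1.74] h mm -5.25 lateral [1.77 1.05 0.67] z err deg 0.11 t 20.9333
```

View pics/p7.png

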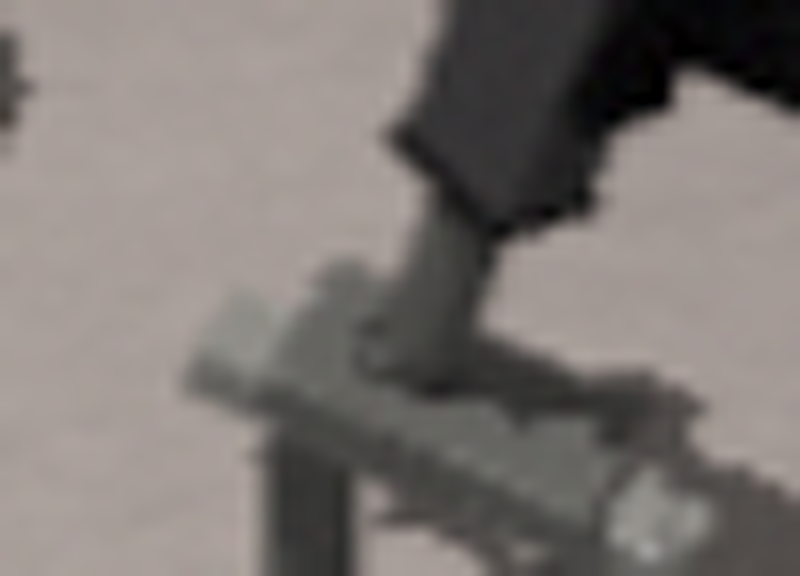

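The picture shows the nose square over the ring, and the left rim of the ring is visible at (355,350). All estimates put the tip within about 2 mm of the ring's centre, less than the 5 mm allowed. The push is about 3.4 N, which is roughly half-way in, so I'm handing in.

```bash
python3 -c "
from h import *
print(ticket.close_job())"
```

```text
the job is handed in; nothing more can be done
None
```

The job is handed in: the plate lies ring-up on the sloping rest, and the gauge is held square to it with the tip pressed about half-way in (about 3.4 N). I estimate the tip is within about 2 mm of the ring's centre; the hand-in gave no verdict.

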